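# Fit the notched blade to the floor-tape scraper

### The arm

A 7-joint arm with a two-finger parallel gripper is mounted at the origin on the work surface. World frame = base frame: x ahead of the robot, y to its left, z up, the work surface at z = 0. Lengths are in m, angles in rad, forces in N, time in s.
With the tool pointing down it reaches from about 0.4 to 0.85 m from the base axis. Payload 10.4 kg.
Tool frame: the origin (TCP) lies at the very end of the fingers, on their centre line; the grasp point (between the pads) lies 19 mm behind it (manip.grip_point_offset is the distance from the TCP to the grasp point, in m); z points along the fingers, y is the line along which they close (so a half turn about z gives the same grasp; the last joint's range is limited). The gripper opens to 85 mm and grips with 20 to 120 N. Pads are 22 mm wide; open, the fingers measure 114 mm over their backs; the gripper's body (76 mm by 85 mm) begins 54 mm behind the grasp point. The pads swing forward as they close: fully open they stand 13 mm farther back than shut.
Start: joints at [-1.348, 0.332, -0.065, 1.46, 0.022, 1.35, -0.088], TCP at [0.152, 0.606, 0.231] pointing down, gripper open.
Joint ranges: [-2.6, 2.6], [-0.5, 2.12], [-1.47, 1.34], [0.16, 2.42], [-1.27, 4.41], [0.06, 2.06], [-2.6, 2.6]. Speed limits (rad/s): [2.22, 2.22, 2.79, 2.79, 3.14, 3.14, 3.14].

### API

Orientations are given as a unit quaternion [x, y, z, w].
In Python, from workcell import manip gives the robot as it stands. The module is installed in compiled form; this text tells all that it offers.
- The arm moves only by the shell command python3 -m inch 'ROWS' [OPENING] [FORCE]. ROWS is JSON, a list of rows, each a list of 2 entries, a list of its own where there are three numbers: the shift along the tool's x, y, z each as a share of 0.08 m, from -1 to 1, then the turn, a rotation vector about the tool's x, y, z each as a share of 45 degrees, from -1 to 1. A call has exactly 10 rows; each row is the pose to reach, as a shift and turn from the pose commanded when the call began, along the tool's axes at that moment; what a row does not reach only later rows make up. A row lasts 1/10 s, in which the tool goes at most 50 mm and 8.59 degrees, less where a joint would pass 70% of its speed; a pose out of reach is approached as far as the arm can. A call with a number of a shift or a turn outside -1 to 1 is refused whole. A call with a gripper value outside its range is refused whole. OPENING is the opening, from 0 (shut) to 1 (fully open), set as the call begins (- or left out, the last holds). The fingers move at their own pace and stop on an object; FORCE is the grip in N (left out, the last holds). Time passes only in rows, so rows that repeat a pose let the fingers close, or fill a call up. It gives the time, the measured TCP pose, the force, the opening and the grip force at its end, in the units of the state.
- manip.get_obs(): the state, without advancing time (a new reading comes with each control period).
- manip.camera(name): name is "scene" or "top"; returns the picture (480x640x3 uint8, red, green, blue); there is no depth.
- manip.camera_params(name): a dict with "fov_y" (degrees; the focal length in pixels is half the picture's height over the tangent of half this angle, whatever the lens; pixels are square), "cx", "cy" (the principal point, pixels), "k1" (the pictures are not rectified: a ray, as slopes to the right and down, at radius r is drawn at 1 + k1 r^2 times it, then the intrinsics apply), "camera_from_world" (4x4, takes a point from world to camera coordinates). Camera axes: x right, y up, looking along -z (the intrinsics and any distortion apply to the point x, -y, -z); pixel columns grow to the right and rows downward; lengths in m; the calibration is good to about 2 mm. A picture is of the moment at which its call begins. camera_params takes no time and is no camera call.
- manip.hand_in(): hands the job in; it is judged then, once.
The state is a dict: "clock": time; "joint_pos": joint angles; "joint_velocities": joint speeds; "tau": joint torques, N m; "position": TCP position; "ee_rot": TCP orientation; "ft_force": force on the tool from outside, world axes, zero at the start; "torque": the same for the moment, N m; "grip_width": opening from 0.0 (shut) to 1.0 (fully open); "grasp_force": force on a finger pad.
Only numpy, scipy, OpenCV 4.12 (cv2) and the standard library are available. Lean on these libraries where they do the work, as an engineer would, in place of code of your own. Each camera call takes 0.05 s, during which the arm holds its last target. There are 200 camera calls.

### The job

Put the notched blade on the tape scraper: of the two blades on the wooden blocks, take the one with the notch and lay it flat along the scraper's steel bed, lined up with it, the notch around the upright pin and the cutting edge pointing away from the handle. Set it down, do not drop it, let go, and leave the plain blade on its block.

Things in the scene. Friction and masses are not known exactly. Their poses are not given: they have to be found in the camera images.
- blade_center (a point): Centre of the loose steel blade to fit, 140 (x) x 50 (y) x 6 mm, 0.3 kg. Its +x end has an open notch 24 mm wide, 30 mm deep (40 to 70 mm from this point, middle at 55); its -x end is the bevelled cutting edge. Lies flat on either of two fixed wooden blocks, 90 x 34 x 24 mm high: long edges overhang about 8 mm, so fingers can straddle the block. Notch starts within 40 degrees of world +x.
- pin (a point): Foot of the scraper's upright pin (8 mm thick, 14 mm tall) on its fixed dark steel bed, 24 mm above the table. x points along the bed to the black handle, z up. Bed 34 mm wide, from 100 mm before the pin to a 36 mm high, 54 mm wide step 32 mm behind it; handle to 250 mm, 35 mm high. Blade centre belongs 55 mm from the pin, away from the handle, x axes alike; fingers can straddle the bed.
- plain_center (a point): Centre of the other loose blade, not to be used: same steel, 140 x 50 x 6 mm, same bevelled edge at -x, but a plain square +x end with no notch. Lies on the other wooden block, of the same size; leave it there.
There are look-alikes about, which are no part of the job. What is shaped like the part that bears blade_center but blue, pink or yellow is not meant.

How it is judged:
At the end, for the whole second after the job is handed in: The notched blade rests flat on the bed (3 mm, 4.5 degrees), the pin within 13 mm lengthwise and 12 mm sideways of its notch's middle, its long axis within 12 degrees of the bed's, cutting edge away from the handle; the plain blade is within 20 mm of its start (x of pin in the frame of blade_center between 0.042 and 0.068 m and y of pin in the frame of blade_center between -0.012 and 0.012 m and z of blade_center in the frame of pin between 0 and 0.006 m and x of blade_center in the frame of pin below -0.03 m and angle between blade_center's own z axis and vertical below 0.08 rad and angle between the x axis of blade_center and the x axis of pin, either way round below 0.21 rad and linear speed of blade below 0.02 m/s and distance of plain_center from where it was at the start of the episode below 0.02 m); the robot touches nothing.
It fails at once if the notched blade is dropped onto the scraper (faster than 0.7 m/s close above the bed) (horizontal distance between blade_center and pin below 0.09 m and z of blade_center in the frame of pin below 0.03 m and linear speed of blade above 0.7 m/s).
It fails at once if the plain blade is moved from its place by more than 20 mm (distance of plain_center from where it was at the start of the episode above 0.02 m).
It also fails if it takes over 32 s, if anything falls off the work surface, if the arm or the gripper's body presses on something with over 40 N, if the wrist force passes 120 N, or if a joint passes its speed limit or range.

## Working session

There is one attempt and no reset: what is moved stays moved. The work goes in short steps, Python scripts to look and compute and a shell command to move; the robot and the scene stay as the last step left them, time stands still between calls to the robot, and variables do not carry over. Pictures are saved under pics/ and viewed, at most 10 in all, crops included, and the job is handed in when it is done.

```bash
mkdir -p pics; cat > h.py <<'E'
import numpy as np, cv2
from workcell import manip
from scipy.spatial.transform import Rotation as R
def K(p):
    f=240/np.tan(np.radians(p["fov_y"])/2); return f,p["cx"],p["cy"],p["k1"],np.array(p["camera_from_world"])
def ray(name,uv,z):
    f,cx,cy,k1,T=K(manip.camera_params(name)); uv=np.atleast_2d(np.asarray(uv,float))
    A=np.array([[f,0,cx],[0,f,cy],[0,0,1.]])
    s=cv2.undistortPoints(uv[:,None],A,np.array([k1,0,0,0.]))[:,0]
    d=np.c_[s[:,0],-s[:,1],-np.ones(len(s))]@T[:3,:3]
    c=-T[:3,:3].T@T[:3,3]
    return c+d*((z-c[2])/d[:,2])[:,None]
def proj(name,P):
    f,cx,cy,k1,T=K(manip.camera_params(name)); P=np.atleast_2d(P)@T[:3,:3].T+T[:3,3]
    s=np.c_[P[:,0],-P[:,1]]/-P[:,2:]; r=(s**2).sum(1)[:,None]
    return s*(1+k1*r)*f+[cx,cy]
E
python3 - <<'E'
from h import *
for n in("top","scene"):
    im=manip.camera(n); cv2.imwrite(f"pics/{n}0.png",im[:,:,::-1]); p=manip.camera_params(n); print(n,p)
o=manip.get_obs(); print(o)
E
```

```text
top {'fov_y': 45.800125437748406, 'cx': 320.9205019364134, 'cy': 234.3923675160519, 'k1': -0.0926371510545107, 'camera_from_world': array([[-0.01670395, -0.99984458, -0.00563846, -0.02966177],
       [ 0.98057623, -0.01748373,  0.19535758, -0.45781201],
       [-0.1954258 , -0.0022657 ,  0.98071587, -1.22051718],
       [ 0.        ,  0.        ,  0.        ,  1.        ]])}
scene {'fov_y': 52.195629110725896, 'cx': 313.67145472839303, 'cy': 244.5442961862796, 'k1': -0.09232492659378512, 'camera_from_world': array([[ 0.81029164,  0.58601285, -0.004049  , -0.32812282],
       [-0.41987498,  0.58536173,  0.69358248,  0.17764321],
       [ 0.40881837, -0.56030401,  0.72036585, -1.13159868],
       [ 0.        ,  0.        ,  0.        ,  1.        ]])}
{'clock': 0.1, 'joint_pos': array([-1.34759255,  0.33278713, -0.06469003,  1.46084193,  0.02162661,
        1.34989175, -0.08854421]), 'joint_velocities': array([-0.00025592, -0.00119352,  0.00255562, -0.00311258,  0.00087157,
       -0.00050164,  0.00010864]), 'tau': array([ 8.35790615e-04, -6.26750278e+01,  4.87586798e-02, -3.92420268e+01,
        1.63611380e-02,  7.15843649e-03,  1.24437361e-05]), 'position': array([0.15202267, 0.60589427, 0.23061628]), 'ee_rot': array([ 1.22607039e-01,  9.92455104e-01, -6.15124178e-04, -3.34252863e-05]), 'ft_force': array([ 0.93303274, -0.47942857, -0.14099041]), 'torque': array([ 0.00147533, -0.0017901 ,  0.00283389]), 'grasp_force': 0.0, 'grip_width': 1.0011248279429406}
```

View pics/top0.png

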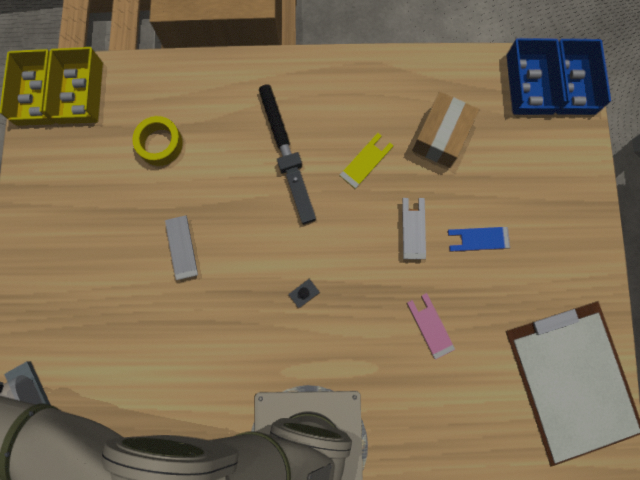

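View pics/scene0.png

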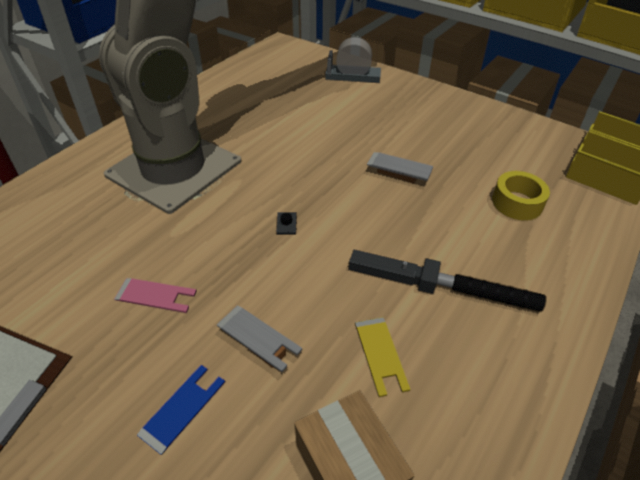

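The top view shows grey blades at (414,230), with a notch at its upper end, and at (182,248), with a plain end. The yellow (367,160), blue (478,239) and pink (431,327) shapes are look-alikes. The scraper runs from its bed end (307,218) past the pin (295,178) to the handle (267,90). The grey blade at (414,230) fits the description, so I'll confirm it in a crop and measure.

```bash
cat > m.py <<'E'
from h import *
im=cv2.imread("pics/top0.png"); 
crop=cv2.resize(im[150:290,270:450],None,fx=4,fy=4,interpolation=cv2.INTER_CUBIC); cv2.imwrite("pics/crop0.png",crop)
hsv=cv2.cvtColor(im,cv2.COLOR_BGR2HSV)
def comp(mask,box):
    x0,y0,x1,y1=box; m=np.zeros_like(mask); m[y0:y1,x0:x1]=mask[y0:y1,x0:x1]
    c,_=cv2.findContours(m,cv2.RETR_EXTERNAL,cv2.CHAIN_APPROX_NONE); return max(c,key=cv2.contourArea)[:,0]
grey=((hsv[...,1]<60)&(hsv[...,2]>90)).astype(np.uint8)
dark=(hsv[...,2]<112)&(hsv[...,1]<90); dark=dark.astype(np.uint8)
for nm,mk,box,z in(("notched",grey,(390,185,435,270),.030),("plain",grey,(155,205,205,290),.030),("bed",dark,(284,173,325,230),.024),("bed+handle",dark,(250,80,325,230),.026)):
    c=comp(mk,box); P=ray("top",c,z)[:,:2].astype(np.float32)
    r=cv2.minAreaRect(P*1000); b=cv2.boxPoints(r); print(nm,len(c),"rect mm",np.round(r[0],1),np.round(r[1],1),round(r[2],1),"corners",b.round().tolist(),"px",proj("top",np.c_[b/1000,[z]*4]).round().tolist())
for uv in((295,178),): print("pin",ray("top",uv,.038))
E
python3 m.py
```

```text
notched 186 rect mm [ 472.  -247.7] [ 51.3 139.2] 88.6 corners [[402.0, -272.0], [541.0, -275.0], [542.0, -224.0], [403.0, -220.0]] px [[426.0, 258.0], [424.0, 198.0], [402.0, 198.0], [403.0, 258.0]]
plain 159 rect mm [436.9 280. ] [141.9  52.2] 12.3 corners [[362.0, 290.0], [373.0, 239.0], [512.0, 270.0], [501.0, 321.0]] px [[175.0, 280.0], [198.0, 275.0], [186.0, 215.0], [164.0, 220.0]]
bed 123 rect mm [551.2   8.3] [128.4  36.1] 17.9 corners [[485.0, 6.0], [496.0, -29.0], [618.0, 11.0], [607.0, 45.0]] px [[302.0, 225.0], [317.0, 220.0], [299.0, 169.0], [284.0, 174.0]]
bed+handle 308 rect mm [659.8  41.3] [356.2  53.8] 17.0 corners [[482.0, 15.0], [497.0, -37.0], [838.0, 68.0], [822.0, 119.0]] px [[298.0, 226.0], [320.0, 219.0], [275.0, 82.0], [253.0, 88.0]]
pin [[0.5912749  0.01957201 0.038     ]]
```

View pics/crop0.png

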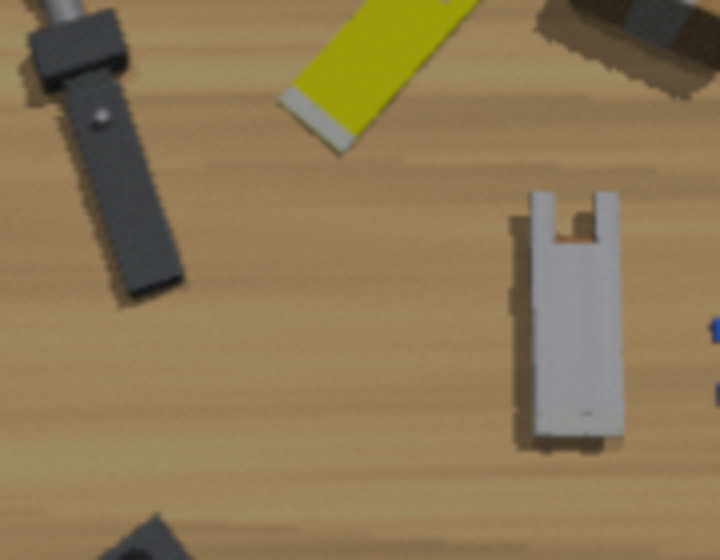

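The crop confirms it: the blade at (414,230) has the notch at its upper (+x) end and the bevel at the bottom, and the pin is at about (295,179). Next I cross-check the pin with the scene view and plan the approach.

```bash
cat > plan.py <<'E'
from h import *
def down(yaw): # tool y at world yaw (deg), z down
    y=np.array([np.cos(np.radians(yaw)),np.sin(np.radians(yaw)),0]); z=np.array([0,0,-1.]); return R.from_matrix(np.c_[np.cross(y,z),y,z])
def rel(p0,r0,p1,r1):
    return (r0.inv().apply(np.array(p1)-p0)/.08).round(2).tolist(), ((r0.inv()*r1).as_rotvec(degrees=True)/45).round(2).tolist()
def seq(wps,p=None,r=None):
    o=manip.get_obs()
    if p is None: p,r=o["position"],R.from_quat(o["ee_rot"])
    for x,y,z,yaw in wps:
        q=np.array([x,y,z]); s=down(yaw); print(*rel(p,r,q,s)); p,r=q,s
E
python3 - <<'E'
from plan import *
im=cv2.imread("pics/scene0.png"); g=im[255:275,398:415].max(2); i=np.argwhere(g>140)+[255,398]; print(len(i),i.mean(0)[::-1] if len(i) else g.max())
pt=cv2.imread("pics/top0.png")[170:190,288:302].max(2); j=np.argwhere(pt>140)+[170,288]; j=j[(abs(j[:,1]-295)<4)&(abs(j[:,0]-179)<4)]; print(len(j),j.mean(0)[::-1])
for z in(.034,.038): 
    P=ray("top",j.mean(0)[::-1],z); print(P,proj("scene",P))
for a in((.472,-.248,.03),): print("blade centre in scene",proj("scene",a))
seq([(.205,.515,.231,31),(.255,.45,.22,-14),(.315,.357,.21,-14),(.37,.262,.20,-32),(.40,.155,.19,-32),(.425,.045,.18,-32),(.445,-.065,.16,-32),(.462,-.17,.13,-65),(.467,-.248,.10,-91.4)])
E
```

```text
91 [406.36263736 257.31868132]
0 [nan nan]
[[nan nan nan]] [[nan nan]]
[[nan nan nan]] [[nan nan]]
blade centre in scene [[256.55121557 335.37969513]]
[-0.92, -0.94, -0.0] [-0.0, 0.0, 1.0]
[-1.02, 0.12, 0.14] [0.0, 0.0, 1.0]
[-0.95, 1.01, 0.13] [0.0, 0.0, 0.0]
[-0.99, 0.95, 0.12] [0.0, 0.0, 0.4]
[-0.94, 1.03, 0.13] [0.0, 0.0, 0.0]
[-1.0, 0.99, 0.13] [0.0, 0.0, 0.0]
[-1.03, 0.94, 0.25] [0.0, 0.0, 0.0]
[-1.0, 0.88, 0.38] [0.0, 0.0, 0.73]
[-0.36, 0.91, 0.38] [0.0, 0.0, 0.59]<stdin>:3: RuntimeWarning: Mean of empty slice.
  ret = um.true_divide(
<stdin>:5: RuntimeWarning: Mean of empty slice.
```

```bash
python3 -m inch '[[[-0.92,-0.94,0],[0,0,1]],[[-0.92,-0.94,0],[0,0,1]],[[-0.92,-0.94,0],[0,0,1]],[[-0.92,-0.94,0],[0,0,1]],[[-0.92,-0.94,0],[0,0,1]],[[-0.92,-0.94,0],[0,0,1]],[[-0.92,-0.94,0],[0,0,1]],[[-0.92,-0.94,0],[0,0,1]],[[-0.92,-0.94,0],[0,0,1]],[[-0.92,-0.94,0],[0,0,1]]]' 1
python3 -m inch '[[[-1,0.12,0.1],[0,0,1]],[[-1,0.12,0.1],[0,0,1]],[[-1,0.12,0.1],[0,0,1]],[[-1,0.12,0.1],[0,0,1]],[[-1,0.12,0.1],[0,0,1]],[[-1,0.12,0.1],[0,0,1]],[[-1,0.12,0.1],[0,0,1]],[[-1,0.12,0.1],[0,0,1]],[[-1,0.12,0.1],[0,0,1]],[[-1,0.12,0.1],[0,0,1]]]'
python3 - <<'E'
from plan import *
o=manip.get_obs(); print(o["joint_pos"].round(2),R.from_quat(o["ee_rot"]).as_matrix().round(3))
pt=cv2.imread("pics/top0.png").max(2)[174:185,289:302]; print(pt)
E
```

```text
clock: 1.1
position: [0.2051, 0.5153, 0.2312]
ee_rot: [0.493, 0.87, -0.0, 0.0]
ft_force: [0.1, 1.2, 0.8]
grip_width: 1.001
grasp_force: 0.0
clock: 2.1
position: [0.2545, 0.4517, 0.2233]
ee_rot: [0.788, 0.615, 0.0, -0.0]
ft_force: [-0.0, 0.2, 0.1]
grip_width: 1.002
grasp_force: 0.0
[-1.27  0.1   0.14  1.76 -0.01  1.28 -1.38] [[ 0.243  0.97  -0.   ]
 [ 0.97  -0.243  0.   ]
 [ 0.    -0.    -1.   ]]
[[ 64  63  63  61  66  65  64  64  64  63  64  73 115]
 [ 63  63  62  62  63  67  66  65  64  60  66  66  85]
 [ 64  65  64  64  65  69  72  68  64  64  64  66  83]
 [ 64  65  65  63  69  85 102  92  70  64  63  65  73]
 [ 64  65  63  64  77 107 125 115  84  66  63  67  69]
 [ 61  64  64  65  78 108 126 108  76  65  64  66  66]
 [ 63  64  62  64  56  62  78  68  56  59  63  65  64]
 [ 63  63  62  54  42  43  46  49  54  58  62  64  67]
 [ 58  62  63  54  46  45  52  58  61  63  65  62  63]
 [ 55  60  65  61  62  61  63  64  65  64  66  62  65]
 [ 61  63  63  62  63  62  64  64  64  65  64  64  66]]
```

```bash
python3 -m inch '[[[-0.95,1,0.13],[0,0,0]],[[-0.95,1,0.13],[0,0,0]],[[-0.95,1,0.13],[0,0,0]],[[-0.95,1,0.13],[0,0,0]],[[-0.95,1,0.13],[0,0,0]],[[-0.95,1,0.13],[0,0,0]],[[-0.95,1,0.13],[0,0,0]],[[-0.95,1,0.13],[0,0,0]],[[-0.95,1,0.13],[0,0,0]],[[-0.95,1,0.13],[0,0,0]]]'
python3 -m inch '[[[-1,0.95,0.12],[0,0,0.4]],[[-1,0.95,0.12],[0,0,0.4]],[[-1,0.95,0.12],[0,0,0.4]],[[-1,0.95,0.12],[0,0,0.4]],[[-1,0.95,0.12],[0,0,0.4]],[[-1,0.95,0.12],[0,0,0.4]],[[-1,0.95,0.12],[0,0,0.4]],[[-1,0.95,0.12],[0,0,0.4]],[[-1,0.95,0.12],[0,0,0.4]],[[-1,0.95,0.12],[0,0,0.4]]]'
python3 -m inch '[[[-0.95,1,0.12],[0,0,0]],[[-0.95,1,0.12],[0,0,0]],[[-0.95,1,0.12],[0,0,0]],[[-0.95,1,0.12],[0,0,0]],[[-0.95,1,0.12],[0,0,0]],[[-0.95,1,0.12],[0,0,0]],[[-0.95,1,0.12],[0,0,0]],[[-0.95,1,0.12],[0,0,0]],[[-0.95,1,0.12],[0,0,0]],[[-0.95,1,0.12],[0,0,0]]]'
python3 -m inch '[[[-1,1,0.12],[0,0,0]],[[-1,1,0.12],[0,0,0]],[[-1,1,0.12],[0,0,0]],[[-1,1,0.12],[0,0,0]],[[-1,1,0.12],[0,0,0]],[[-1,1,0.12],[0,0,0]],[[-1,1,0.12],[0,0,0]],[[-1,1,0.12],[0,0,0]],[[-1,1,0.12],[0,0,0]],[[-1,1,0.12],[0,0,0]]]'
python3 - <<'E'
from plan import *
print(ray("top",(295,178.4),.038))
seq([(.452,-.063,.16,-50),(.464,-.155,.13,-75),(.467,-.248,.08,-91.4)])
E
```

```text
clock: 3.1
position: [0.3135, 0.3587, 0.2129]
ee_rot: [0.788, 0.615, 0.0, -0.0]
ft_force: [-0.4, -0.2, -0.7]
grip_width: 0.996
grasp_force: 0.0
clock: 4.1
position: [0.3677, 0.2626, 0.2033]
ee_rot: [0.875, 0.484, -0.0, -0.0]
ft_force: [-1.1, -0.7, 0.3]
grip_width: 1.001
grasp_force: 0.0
clock: 5.1
position: [0.3952, 0.1557, 0.1937]
ee_rot: [0.875, 0.484, -0.0, 0.0]
ft_force: [0.5, 0.2, 0.2]
grip_width: 1.0
grasp_force: 0.0
clock: 6.1
position: [0.4205, 0.0454, 0.1841]
ee_rot: [0.875, 0.484, 0.0, -0.0]
ft_force: [-0.9, -0.3, -0.2]
grip_width: 0.999
grasp_force: 0.0
[[0.590321   0.01957867 0.038     ]]
[-0.94, 1.05, 0.3] [-0.0, -0.0, 0.4]
[-0.62, 0.98, 0.38] [0.0, 0.0, 0.56]
[-0.26, 1.13, 0.62] [0.0, 0.0, 0.36]
```

```bash
python3 -m inch '[[[-0.94,1,0.3],[0,0,0.4]],[[-0.94,1,0.3],[0,0,0.4]],[[-0.94,1,0.3],[0,0,0.4]],[[-0.94,1,0.3],[0,0,0.4]],[[-0.94,1,0.3],[0,0,0.4]],[[-0.94,1,0.3],[0,0,0.4]],[[-0.94,1,0.3],[0,0,0.4]],[[-0.94,1,0.3],[0,0,0.4]],[[-0.94,1,0.3],[0,0,0.4]],[[-0.94,1,0.3],[0,0,0.4]]]'
python3 -m inch '[[[-0.72,1,0.38],[0,0,0.92]],[[-0.72,1,0.38],[0,0,0.92]],[[-0.72,1,0.38],[0,0,0.92]],[[-0.72,1,0.38],[0,0,0.92]],[[-0.72,1,0.38],[0,0,0.92]],[[-0.72,1,0.38],[0,0,0.92]],[[-0.72,1,0.38],[0,0,0.92]],[[-0.72,1,0.38],[0,0,0.92]],[[-0.72,1,0.38],[0,0,0.92]],[[-0.72,1,0.38],[0,0,0.92]]]'
python3 - <<'E'
from plan import *
seq([(.467,-.248,.07,-91.4),(.467,-.248,.011,-91.4)])
E
```

```text
clock: 7.1
position: [0.4484, -0.0608, 0.1601]
ee_rot: [0.94, 0.342, 0.0, -0.0]
ft_force: [-0.7, 0.3, 0.1]
grip_width: 1.001
grasp_force: 0.0
clock: 8.1
position: [0.4556, -0.1592, 0.1297]
ee_rot: [1.0, -0.012, 0.0, -0.0]
ft_force: [0.0, 0.7, -0.3]
grip_width: 0.999
grasp_force: 0.0
[0.17, 1.11, 0.75] [-0.0, -0.0, -0.0]
[0.0, 0.0, 0.74] [0.0, 0.0, 0.0]
```

```bash
python3 -m inch '[[[0.17,1,0.6],[0,0,0]],[[0.17,1,0.6],[0,0,0]],[[0.17,1,0.6],[0,0,0]],[[0.17,1,0.6],[0,0,0]],[[0.17,1,0.6],[0,0,0]],[[0.17,1,0.6],[0,0,0]],[[0.17,1,0.6],[0,0,0]],[[0.17,1,0.6],[0,0,0]],[[0.17,1,0.6],[0,0,0]],[[0.17,1,0.6],[0,0,0]]]'
python3 -m inch '[[[0,0.11,0],[0,0,0]],[[0,0.11,0.1],[0,0,0]],[[0,0.11,0.2],[0,0,0]],[[0,0.11,0.3],[0,0,0]],[[0,0.11,0.4],[0,0,0]],[[0,0.11,0.5],[0,0,0]],[[0,0.11,0.6],[0,0,0]],[[0,0.11,0.7],[0,0,0]],[[0,0.11,0.8],[0,0,0]],[[0,0.11,0.88],[0,0,0]]]'
python3 - <<'E'
from h import *
im=manip.camera("scene"); cv2.imwrite("pics/s1.png",cv2.resize(im[230:400,170:370,::-1],None,fx=3,fy=3))
E
```

```text
clock: 9.1
position: [0.4672, -0.2394, 0.0818]
ee_rot: [1.0, -0.013, 0.0, -0.0]
ft_force: [-0.0, 0.1, 0.6]
grip_width: 1.001
grasp_force: 0.0
clock: 10.1
position: [0.4667, -0.2483, 0.0105]
ee_rot: [1.0, -0.013, -0.0, -0.0]
ft_force: [-0.4, 0.1, 0.9]
grip_width: 0.999
grasp_force: 0.0
```

View pics/s1.png

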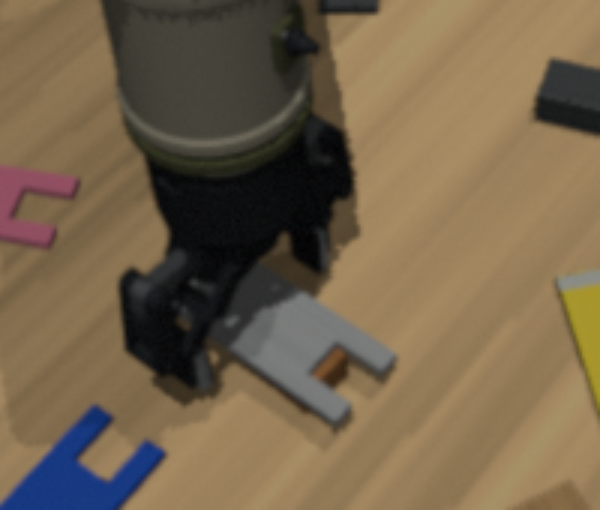

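The fingers straddle the blade, the left one at about (190,350) and the right at (315,250) in the crop, with the notch free at (340,365). I close and then lift.

```bash
python3 -m inch '[[[0,0,0],[0,0,0]],[[0,0,0],[0,0,0]],[[0,0,0],[0,0,0]],[[0,0,0],[0,0,0]],[[0,0,0],[0,0,0]],[[0,0,0],[0,0,0]],[[0,0,0],[0,0,0]],[[0,0,0],[0,0,0]],[[0,0,0],[0,0,0]],[[0,0,0],[0,0,0]]]' 0.3 60
python3 -m inch '[[[0,0,-0.05],[0,0,0]],[[0,0,-0.15],[0,0,0]],[[0,0,-0.25],[0,0,0]],[[0,0,-0.35],[0,0,0]],[[0,0,-0.5],[0,0,0]],[[0,0,-0.6],[0,0,0]],[[0,0,-0.7],[0,0,0]],[[0,0,-0.75],[0,0,0]],[[0,0,-0.8],[0,0,0]],[[0,0,-0.8],[0,0,0]]]'
python3 - <<'E'
from h import *
for n in("top","scene"): cv2.imwrite(f"pics/{n}2.png",manip.camera(n)[:,:,::-1])
a=cv2.imread("pics/top2.png")[130:290,280:480]; b=cv2.imread("pics/scene2.png")[230:390,170:370]
cv2.imwrite("pics/both2.png",cv2.resize(np.hstack([a,b]),None,fx=2,fy=2))
E
```

```text
clock: 11.15
position: [0.4673, -0.2483, 0.012]
ee_rot: [1.0, -0.013, 0.0, -0.0]
ft_force: [-2.9, 2.4, 7.0]
grip_width: 0.567
grasp_force: 61.0
clock: 12.15
position: [0.467, -0.2484, 0.0756]
ee_rot: [1.0, -0.013, 0.0, -0.0]
ft_force: [0.5, -0.3, -3.0]
grip_width: 0.567
grasp_force: 62.5
```

View pics/both2.png

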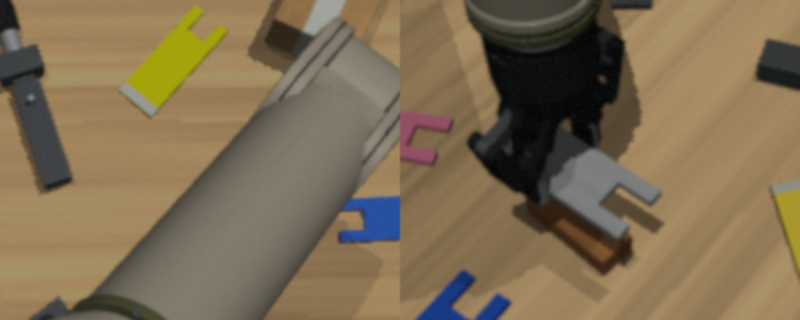

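```bash
python3 - <<'E'
from plan import *
c=np.array([.472,-.248]); u=np.array([np.cos(np.radians(-1.4)),np.sin(np.radians(-1.4))]); v=np.array([-u[1],u[0]])
for dz in(.0,.01): 
  for s in(1,-1): print(dz,s,proj("scene",[*(c+.07*u+s*.025*v),.0936-dz]).round(1))
seq([(.487,-.165,.10,-91.4),(.51,-.082,.10,-82),(.533,.0016,.08,-72.6),(.533,.0016,.0115,-72.6)])
E
```

```text
0.0 1 [[299.7 324.2]]
0.0 -1 [[277.7 347.6]]
0.01 1 [[299.8 328.1]]
0.01 -1 [[278.1 351.3]]
[0.23, -1.05, -0.31] [-0.0, 0.0, -0.0]
[0.26, -1.04, 0.0] [0.0, 0.0, -0.21]
[0.43, -0.99, 0.25] [0.0, 0.0, -0.21]
[0.0, 0.0, 0.86] [0.0, 0.0, 0.0]
```

The prong tips at (300,327) and (283,349) match the prediction, so the blade is held level. I carry it over.

```bash
python3 -m inch '[[[0.02,-0.1,-0.05],[0,0,0]],[[0.04,-0.2,-0.1],[0,0,0]],[[0.08,-0.35,-0.15],[0,0,0]],[[0.11,-0.5,-0.2],[0,0,0]],[[0.14,-0.65,-0.25],[0,0,0]],[[0.17,-0.75,-0.3],[0,0,0]],[[0.19,-0.85,-0.3],[0,0,0]],[[0.21,-0.93,-0.3],[0,0,0]],[[0.22,-0.98,-0.3],[0,0,0]],[[0.23,-1,-0.3],[0,0,0]]]'
python3 -m inch '[[[0.03,-0.1,0],[0,0,-0.02]],[[0.06,-0.2,0],[0,0,-0.04]],[[0.1,-0.35,0],[0,0,-0.07]],[[0.13,-0.5,0],[0,0,-0.1]],[[0.17,-0.65,0],[0,0,-0.13]],[[0.2,-0.75,0],[0,0,-0.16]],[[0.22,-0.85,0],[0,0,-0.18]],[[0.24,-0.93,0],[0,0,-0.2]],[[0.26,-0.98,0],[0,0,-0.21]],[[0.26,-1,0],[0,0,-0.21]]]'
python3 - <<'E'
from plan import *
seq([(.533,.0016,.08,-72.6),(.533,.0016,.0115,-72.6)])
E
```

```text
clock: 13.25
position: [0.4872, -0.1685, 0.0991]
ee_rot: [1.0, -0.013, -0.0, -0.0]
ft_force: [0.5, 0.6, -2.6]
grip_width: 0.567
grasp_force: 62.6
clock: 14.25
position: [0.5104, -0.0892, 0.0993]
ee_rot: [0.998, 0.07, 0.0, 0.0]
ft_force: [-0.6, 0.4, -2.5]
grip_width: 0.562
grasp_force: 62.6
[0.44, -1.08, 0.24] [0.0, -0.0, -0.21]
[0.0, 0.0, 0.86] [0.0, 0.0, 0.0]
```

```bash
python3 -m inch '[[[0.04,-0.1,0],[0,0,-0.02]],[[0.1,-0.25,0],[0,0,-0.05]],[[0.16,-0.4,0.05],[0,0,-0.08]],[[0.22,-0.55,0.1],[0,0,-0.12]],[[0.29,-0.7,0.15],[0,0,-0.15]],[[0.34,-0.8,0.2],[0,0,-0.17]],[[0.38,-0.88,0.24],[0,0,-0.19]],[[0.42,-0.95,0.24],[0,0,-0.21]],[[0.44,-1,0.24],[0,0,-0.21]],[[0.44,-1,0.24],[0,0,-0.21]]]'
python3 - <<'E'
from plan import *
seq([(.533,.0016,.055,-72.6),(.533,.0016,.0115,-72.6)])
E
```

```text
clock: 15.25
position: [0.5342, -0.0049, 0.0802]
ee_rot: [0.988, 0.152, 0.0, -0.0]
ft_force: [-0.0, -0.3, -3.1]
grip_width: 0.562
grasp_force: 62.6
[0.01, -0.08, 0.32] [-0.0, -0.0, 0.0]
[0.0, 0.0, 0.54] [0.0, 0.0, 0.0]
```

```bash
python3 -m inch '[[[0,-0.04,0.03],[0,0,0]],[[0.01,-0.08,0.06],[0,0,0]],[[0.01,-0.08,0.1],[0,0,0]],[[0.01,-0.08,0.15],[0,0,0]],[[0.01,-0.08,0.2],[0,0,0]],[[0.01,-0.08,0.25],[0,0,0]],[[0.01,-0.08,0.3],[0,0,0]],[[0.01,-0.08,0.32],[0,0,0]],[[0.01,-0.08,0.32],[0,0,0]],[[0.01,-0.08,0.32],[0,0,0]]]'
python3 - <<'E'
from plan import *
for n in("top","scene"): cv2.imwrite(f"pics/{n}3.png",manip.camera(n)[:,:,::-1])
a=cv2.imread("pics/top3.png")[110:270,220:380]; b=cv2.imread("pics/scene3.png")[180:340,310:510]
cv2.imwrite("pics/both3.png",cv2.resize(np.hstack([a,b]),None,fx=2.2,fy=2.2,interpolation=cv2.INTER_CUBIC))
seq([(.533,.0016,.0115,-72.6)])
E
```

```text
clock: 16.25
position: [0.5329, 0.001, 0.0546]
ee_rot: [0.988, 0.151, 0.0, -0.0]
ft_force: [0.1, -0.3, -2.1]
grip_width: 0.569
grasp_force: 62.5
[0.0, -0.01, 0.54] [-0.0, -0.0, 0.0]
```

View pics/both3.png

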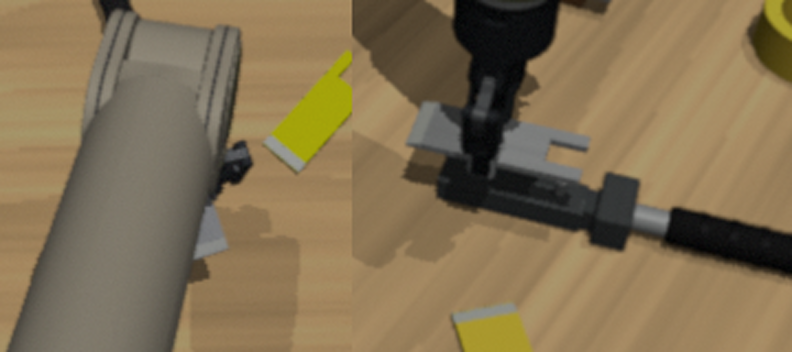

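Blade hovers level over the bed. In the scene view the prong tips are at about (418,244) and (414,261), and the pin at about (402,264). I'll check the tips by ray cast.

```bash
python3 - <<'E'
from plan import *
z=.0546-.0115+.030; t=ray("scene",[(418.2,244.5),(413.6,260.9)],z); print(t)
u=np.array([.954,.299]);v=np.array([-.299,.954]); pin=np.array([.5903,.0196])
print("tips rel pin, along/side", (t[:,:2]-pin)@u,(t[:,:2]-pin)@v)
# pin in the first scene picture
print(proj("scene",[.5903,.0196,.038]),proj("scene",[.5903,.0196,.024]))
im=cv2.imread("pics/scene0.png")[252:276,396:412].max(2); print(im)
# bed corners in scene vs expected
for a,s in((-.1,.017),(-.1,-.017),(.032,.017),(.032,-.017)): print(a,s,proj("scene",[*(pin+a*u+s*v),.024]).round(1),proj("top",[*(pin+a*u+s*v),.024]).round(1))
E
```

```text
[[0.60164234 0.04159518 0.0731    ]
 [0.61327018 0.00230772 0.0731    ]]
tips rel pin, along/side [0.01739715 0.01674316] [ 0.01759204 -0.02336492]
[[403.93418983 262.63870081]] [[402.93452414 267.79625956]]
[[145 143 141 143 142 143 142 145 148 150 152 151 151 149 149 147]
 [144 143 143 142 142 144 144 147 151 152 152 151 150 148 148 147]
 [142 142 143 142 143 145 147 149 151 152 151 150 148 148 147 147]
 [142 143 141 143 144 147 150 152 152 151 151 150 148 148 147 148]
 [144 142 142 144 146 149 151 152 151 151 149 149 148 147 146 146]
 [145 144 145 147 149 151 153 152 151 149 148 148 147 146 146 144]
 [136 139 143 148 152 153 153 153 150 149 148 146 147 145 144 143]
 [ 90 103 121 138 142 144 147 147 149 149 148 147 145 145 144 143]
 [ 52  60  71  84  92  99 115 124 140 143 144 143 145 144 143 141]
 [ 48  48  48  50  52  54  68  84 112 124 127 123 131 135 137 137]
 [ 49  49  49  49  50  49  58  82 104 106 105  87  84  95 109 115]
 [ 50  48  49  48  49  49  56  78  95  94  94  71  53  55  62  70]
 [ 49  50  50  48  48  46  47  59  77  82  80  59  48  48  49  47]
 [ 50  49  51  49  49
[... 192 characters left out ...]
0  49  48  44  45  54  56  54  51  50  49  49  47  49]
 [ 49  49  48  49  51  48  44  47  48  49  49  51  51  50  49  49]
 [ 49  48  48  49  50  49  49  49  49  48  50  50  50  50  49  51]
 [ 52  51  51  50  49  49  49  48  48  48  47  49  49  50  51  50]
 [ 50  49  51  51  51  52  50  50  50  48  49  48  48  49  49  49]
 [ 37  46  49  47  48  50  51  50  51  51  49  52  49  52  47  48]
 [ 25  30  31  30  35  44  47  47  49  49  51  49  51  51  50  50]
 [ 25  24  25  22  28  31  31  30  36  41  47  46  47  49  53  51]]
-0.1 0.017 [[352.2 248.8]] [[301.6 222.5]]
-0.1 -0.017 [[347.2 261.6]] [[315.8 217.9]]
0.032 0.017 [[422.  265.2]] [[284.1 169.9]]
0.032 -0.017 [[418.7 278.9]] [[298.  165.4]]
```

Pin and tips agree to within about 3 mm, inside the clearance. I lower it slowly.

```bash
python3 -m inch '[[[0,-0.01,0.06],[0,0,0]],[[0,-0.02,0.12],[0,0,0]],[[0,-0.02,0.18],[0,0,0]],[[0,-0.02,0.24],[0,0,0]],[[0,-0.02,0.3],[0,0,0]],[[0,-0.02,0.36],[0,0,0]],[[0,-0.02,0.42],[0,0,0]],[[0,-0.02,0.46],[0,0,0]],[[0,-0.02,0.5],[0,0,0]],[[0,-0.02,0.53],[0,0,0]]]'
python3 - <<'E'
from plan import *
b=manip.camera("scene")[180:340,310:510,::-1]
cv2.imwrite("pics/s4.png",cv2.resize(b,None,fx=3.5,fy=3.5,interpolation=cv2.INTER_CUBIC))
E
```

```text
clock: 17.35
position: [0.5323, 0.0025, 0.0119]
ee_rot: [0.988, 0.151, -0.0, -0.0]
ft_force: [-9.2, 1.1, 27.4]
grip_width: 0.564
grasp_force: 65.9
```

View pics/s4.png

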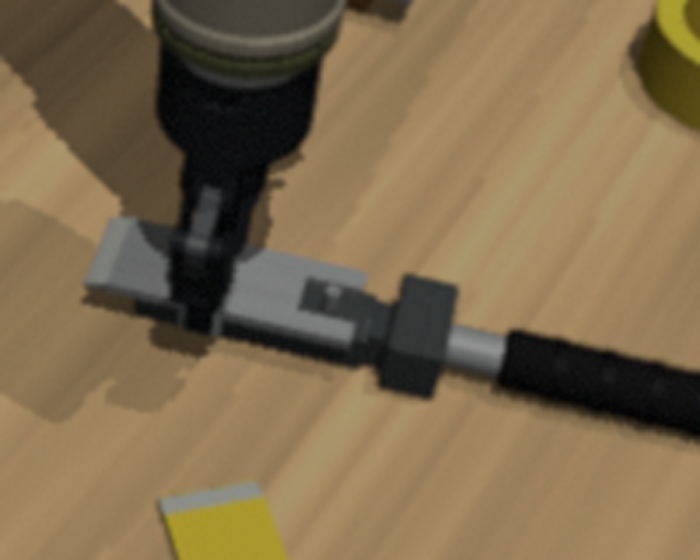

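The blade lies on the bed with the pin in the notch at crop (333,292), and the contact force is 27 N. I release, opening in place first, then go straight up.

```bash
python3 -m inch '[[[0,0,-0.01],[0,0,0]],[[0,0,-0.01],[0,0,0]],[[0,0,-0.01],[0,0,0]],[[0,0,-0.01],[0,0,0]],[[0,0,-0.01],[0,0,0]],[[0,0,-0.01],[0,0,0]],[[0,0,-0.01],[0,0,0]],[[0,0,-0.01],[0,0,0]],[[0,0,-0.01],[0,0,0]],[[0,0,-0.01],[0,0,0]]]' 1
python3 -m inch '[[[0,0,-0.05],[0,0,0]],[[0,0,-0.15],[0,0,0]],[[0,0,-0.25],[0,0,0]],[[0,0,-0.35],[0,0,0]],[[0,0,-0.5],[0,0,0]],[[0,0,-0.6],[0,0,0]],[[0,0,-0.7],[0,0,0]],[[0,0,-0.8],[0,0,0]],[[0,0,-0.9],[0,0,0]],[[0,0,-1],[0,0,0]]]'
python3 - <<'E'
from plan import *
b=manip.camera("scene")[180:340,310:510,::-1]
cv2.imwrite("pics/s5.png",cv2.resize(b,None,fx=3.5,fy=3.5,interpolation=cv2.INTER_CUBIC))
E
```

```text
clock: 18.4
position: [0.5323, 0.0026, 0.0129]
ee_rot: [0.988, 0.151, 0.0, -0.0]
ft_force: [-0.5, 0.3, 0.0]
grip_width: 0.998
grasp_force: 0.0
clock: 19.4
position: [0.5323, 0.0025, 0.0935]
ee_rot: [0.988, 0.151, -0.0, -0.0]
ft_force: [-0.3, -0.3, 0.6]
grip_width: 0.999
grasp_force: 0.0
```

View pics/s5.png

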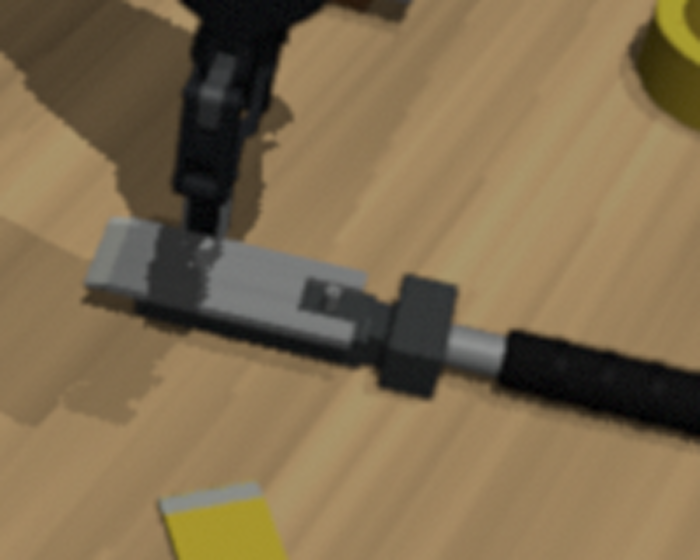

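The blade rests flat with the pin at (333,293), mid-notch, the bevel pointing away from the handle, and the gripper clear. I hand it in.

```bash
python3 -c "
from workcell import manip; print(manip.hand_in())"
```

```text
the job is handed in; nothing more can be done
None
```

The notched blade is set down flat on the scraper bed with the pin mid-notch and the cutting edge away from the handle, the gripper is clear, and the job was handed in at about 19.5 s; I did not touch the plain blade, and `hand_in()` returned no verdict.

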